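# Hold the heat clip open over the transistor card

## Robot

A 6-joint arm with a two-finger parallel gripper is mounted at the origin on the work surface. World frame = base frame: x ahead of the robot, y to its left, z up, the work surface at z = 0. Lengths are in m, angles in rad, forces in N, time in s.
With the tool pointing down it reaches from about 0.325 to 0.875 m from the base axis. Payload 4.4 kg.
Tool frame: the origin (TCP) lies between the finger pads; the fingertips stand 14 mm ahead of it and the grasp point (between the pads) lies 5 mm behind it; z points along the fingers, y is the line along which they close (so a half turn about z gives the same grasp; the last joint's range is limited). The gripper opens to 85 mm and grips with 20 to 120 N. Pads are 22 mm wide; open, the fingers measure 114 mm over their backs; the gripper's body (76 mm by 85 mm) begins 54 mm behind the grasp point. The pads swing forward as they close: fully open they stand 13 mm farther back than shut.
Start: joints at [-1.435, 0.207, 1.542, -0, 1.393, -0.15], TCP at [0.163, -0.552, 0.245] pointing down, gripper open.
Joint ranges: [-2.73, 2.73], [-0.86, 2.22], [0.23, 2.46], [-1.11, 4.25], [0.08, 2.63], [-2.82, 2.82]. Speed limits (rad/s): [2.79, 2.79, 3.14, 3.14, 3.14, 3.14].

## Interface

Orientations are given as a unit quaternion [x, y, z, w].
In Python, from rig import ctrl gives the robot as it stands. The module is installed in compiled form; this text tells all that it offers.
- The arm moves only by the tool jog_arm, never from a script. Its argument "rows" is a list of rows, each an object of numbers: "jaw": the opening, from -1 (shut) to 1 (fully open); "dx", "dy", "dz": the shift along the tool's x, y, z in m; "yaw": the turn about the tool's z in degrees. In form: [{"jaw": .., "dx": .., "dy": .., "dz": .., "yaw": ..}, ...]. A call has 1 to 20 rows; each row is the pose to reach, as a shift and turn from the pose commanded when the call began, along the tool's axes at that moment; what a row does not reach only later rows make up. A row lasts 1/10 s, in which the tool goes at most 50 mm and 8.59 degrees, less where a joint would pass 70% of its speed; a pose out of reach is approached as far as the arm can. A call with a gripper value outside its range is refused whole. The fingers move at their own pace and stop on an object; "squeeze" is the grip in N (left out, the last holds). Time passes only in rows, so rows that repeat a pose let the fingers close. It gives the time, the measured TCP pose, the force, the opening and the grip force at its end, in the units of the state.
- ctrl.observe(): the state, without advancing time (a new reading comes with each control period).
- ctrl.camera(name): name is "side" or "top" or "wrist"; returns a dict with "img" (420x560x3 uint8, red, green, blue), "fov_y" (degrees; the focal length in pixels is half the picture's height over the tangent of half this angle, whatever the lens; pixels are square), "cx", "cy" (the principal point, pixels), "dist" ([k1, k2, p1, p2, k3] as OpenCV has them; the pictures are not rectified), "T" (4x4, takes a point from camera to world coordinates). Camera axes: x right, y up, looking along -z (the intrinsics and any distortion apply to the point x, -y, -z); pixel columns grow to the right and rows downward; lengths in m; the calibration is good to about 2 mm. A picture is of the moment at which its call begins. There is no depth.
- ctrl.job_done(): hands the job in; it is judged then, once.
The state is a dict: "clock": time; "joint_pos": joint angles; "dq": joint speeds; "joint_torque": joint torques, N m; "ee_pos": TCP position; "orientation": TCP orientation; "contact_force": force on the tool from outside, world axes, zero at the start; "ft_torque": the same for the moment, N m; "grip_width": finger opening in m; "gripper_force": force on a finger pad.
Only numpy, scipy, OpenCV 4.12 (cv2) and the standard library are available. Lean on these libraries where they do the work, as an engineer would, in place of code of your own. Each camera call takes 0.05 s, during which the arm holds its last target. There are 200 camera calls.

## Task

Take the spring clip off the rim of the wooden component chest by squeezing its two upright tails, and carry it to the circuit card standing in the grey stand. Lower it over the card's top edge at the transistor (on its left face, between the middle and the end farther from the robot) so that its wide-open jaws gape astride card and transistor, the jaw lips about level with the middle of the transistor, the clip upright and in line with the edge and touching the card nowhere. Finish still holding it squeezed open like that; do not let go, do not knock the card, and leave the other things on the bench where they are.

Things in the scene. Friction and masses are not known exactly. Their poses are not given: they have to be found in the camera images.
- clip: Silver spring clip, 45 g, 20 mm wide along x. Origin: centre of its 10 mm pivot barrel; x along the barrel, z up to the tails, y the way tails are squeezed and jaws open. Two sheet levers (2.5 mm) at +y and -y: tails end 40 mm above the barrel, jaws 30 mm below. It starts upright astride the chest's 6 mm front wall, barrel on the rim. Same when turned half round about z. Let go, it shuts.
- clip_grip (a point): Midway between the clip's two flat tails, 27 mm above the barrel centre: where to squeeze (along y). At the start the tails lean out, 43 mm apart over their outsides at the top; squeezed to their stop they are upright and 26.5 mm apart. It takes about 5 N at first, 8 N at the stop; a grip of 20 to 30 N keeps it there. Tails are free from 8 to 40 mm above the barrel centre. Axes as the clip.
- clip_mouth (a point): Point midway between the two jaw lips of the clip held open, 28 mm below the barrel centre (the lips' lowest points are 2 mm lower). Axes as clip.
- clip_jaw (a joint): Angle each lever has turned from the start, rad (both move alike): 0 biting the chest wall, 0.207 squeezed to the stop (18 mm gap between the lips), 0.14 for a 14 mm gap, -0.10 shut on nothing.
- chest: Open wooden component chest, 160 x 260 x 85 mm high, fixed to the bench. Origin at the centre of its underside; its front wall (the one with the clip, 6 mm thick, 260 mm long) is on its -x side, its lid stands open on its +x side, leaning out, up to 240 mm above the bench. Its x axis points roughly to the robot's right.
- rim (a point): Middle of the top of the chest's front wall, 85 mm above the bench. Axes as the chest: the wall runs along y.
- card: Tan circuit card, 104 mm long and 2 mm thick, standing upright in a grey plastic stand (124 x 55 mm base, end posts up to 55 mm high); all fixed to the bench. Origin under the stand's centre; x along the card, y across it; the top edge is 95 mm above the bench. The transistor sits on the +y face, its left face seen from the robot, 20 mm from the card's middle towards +x, the end farther from the robot.
- card_spot (a point): Point at the level of the card's top edge (95 mm above the bench), in the middle of the transistor's 10 mm width and in the middle of the 6.5 mm thickness of card and transistor together. x along the card's edge, y across, z up. The transistor reaches from 2 to 20 mm below this level; its middle is about 12 mm below.
- probe_mid (a point): Grey plastic oscilloscope probe body, 105 mm long, 18 mm high, lying loose; bystander. Its centre.
- led_mid (a point): White board with a cluster of red LEDs, 55 x 42 x 13 mm, loose; bystander. Its centre.
- grommets_mid (a point): Black rubber grommet block, 55 x 35 x 18 mm, loose; bystander. Its centre.
Things that resemble listed ones, but are neither listed nor needed, are in the scene too. What is shaped like the clip but blue or orange is not meant.

How it is judged:
By the outcome, as a careful person would: the job done as asked, in the order asked, and still so for the second after the job is handed in, while the arm keeps its last pose, push and grip.
It also fails if it takes over 32 s, if anything falls off the work surface, if the arm or the gripper's body presses on something with over 40 N, if the wrist force passes 120 N, or if a joint passes its speed limit or range.

## Working session

There is one attempt and no reset: what is moved stays moved. The work goes in short steps, Python scripts to look and compute and a tool call to move; the robot and the scene stay as the last step left them, time stands still between calls to the robot, and variables do not carry over. Pictures are saved under pics/ and viewed, at most 10 in all, crops included, and the job is handed in when it is done.

Besides the shell and the picture viewer there is one more tool, called after "Call:" as name(argument=value, ...) on one line, values as JSON. jog_arm: Moves the arm, as the interface text tells. Its arguments: {"type":"object","properties":{"rows":{"type":"array","items":{"type":"object","properties":{"jaw":{"type":"number"},"dx":{"type":"number"},"dy":{"type":"number"},"dz":{"type":"number"},"yaw":{"type":"number"}}}},"squeeze":{"type":"number"}},"required":["rows"]}

```bash
mkdir -p pics; cat > h.py <<'E'
import numpy as np,cv2
from rig import ctrl
def cam(n):
    c=ctrl.camera(n); h,w=c["img"].shape[:2]; f=h/2/np.tan(np.radians(c["fov_y"])/2)
    c["K"]=np.array([[f,0,c["cx"]],[0,f,c["cy"]],[0,0,1]]); c["D"]=np.array(c["dist"],float); c["T"]=np.array(c["T"]); return c
def ray(c,px):
    u=cv2.undistortPoints(np.array(px,float).reshape(-1,1,2),c["K"],c["D"]).reshape(-1,2)
    d=np.c_[u[:,0],-u[:,1],-np.ones(len(u))]@c["T"][:3,:3].T
    return c["T"][:3,3],d
def onz(c,px,z):
    o,d=ray(c,px); return o+d*((z-o[2])/d[:,2])[:,None]
def proj(c,P):
    P=np.atleast_2d(P); q=(P-c["T"][:3,3])@c["T"][:3,:3]; q=q*[1,-1,-1]
    return cv2.projectPoints(q,np.zeros(3),np.zeros(3),c["K"],c["D"])[0].reshape(-1,2)
def tri(c1,p1,c2,p2):
    o1,d1=ray(c1,p1);o2,d2=ray(c2,p2);out=[]
    for a,b in zip(d1,d2):
        s=np.linalg.lstsq(np.c_[a,-b],o2-o1,rcond=None)[0]; A=o1+a*s[0];B=o2+b*s[1]; out.append(np.r_[(A+B)/2,np.linalg.norm(A-B)])
    return np.array(out)
def save(n,img): cv2.imwrite("pics/"+n+".png",img[:,:,::-1])
E
python3 - <<'E'
from h import *
import pickle
for n in ("top","side"):
    c=cam(n); pickle.dump(c,open(n+"0.pkl","wb")); save(n+"0",c["img"]); print(n,c["T"].round(3).tolist(),c["fov_y"],c["D"])
s=ctrl.observe(); print(s["clock"],s["ee_pos"],s["orientation"],s["grip_width"])
E
```

```text
top [[-0.06, 0.976, -0.207, 0.356], [-0.998, -0.058, 0.016, 0.022], [0.004, 0.208, 0.978, 1.012], [0.0, 0.0, 0.0, 1.0]] 42.66241499473887 [0.00191407 0.         0.         0.         0.        ]
side [[-0.914, 0.261, -0.311, 0.303], [-0.406, -0.596, 0.693, 0.576], [-0.004, 0.759, 0.651, 0.619], [0.0, 0.0, 0.0, 1.0]] 54.89852899224079 [-0.01333137  0.          0.          0.          0.        ]
0.1 [ 0.1625524  -0.5508506   0.24420857] [ 9.89736384e-01  1.42901242e-01  1.34467177e-05 -1.06089604e-03] 0.08526750003744428
```

View pics/top0.png

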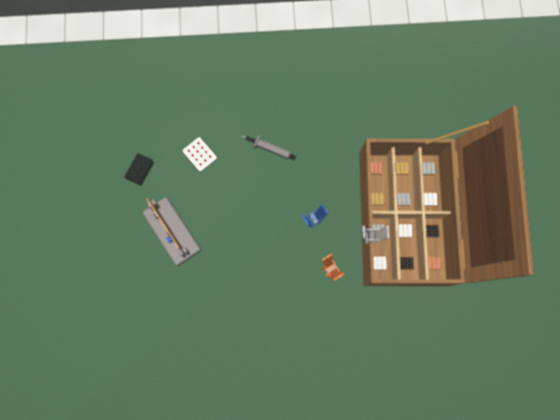

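View pics/side0.png

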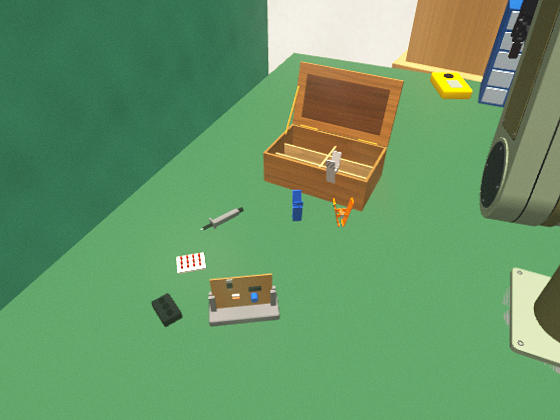

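Top view: the candidates for the clip are the silver one on the chest rim (375,233), the blue one (316,216) and the orange one (332,267). In the side view these are at (333,165), (297,205) and (343,211). I choose the silver one on the rim. Next is a close crop to check it, along with the card.

```bash
python3 - <<'E'
from h import *
import pickle
t=pickle.load(open("top0.pkl","rb"));s=pickle.load(open("side0.pkl","rb"))
def crop(c,x,y,w,h): return cv2.resize(c["img"][y:y+h,x:x+w],(400,300),interpolation=cv2.INTER_CUBIC)
m=np.vstack([np.hstack([crop(t,355,210,48,36),crop(s,306,141,56,42)]),np.hstack([crop(t,135,188,80,80*3//4+18)[:300],crop(s,198,262,88,66)])])
save("crops",m)
E
```

```text
(no output)
```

View pics/crops.png

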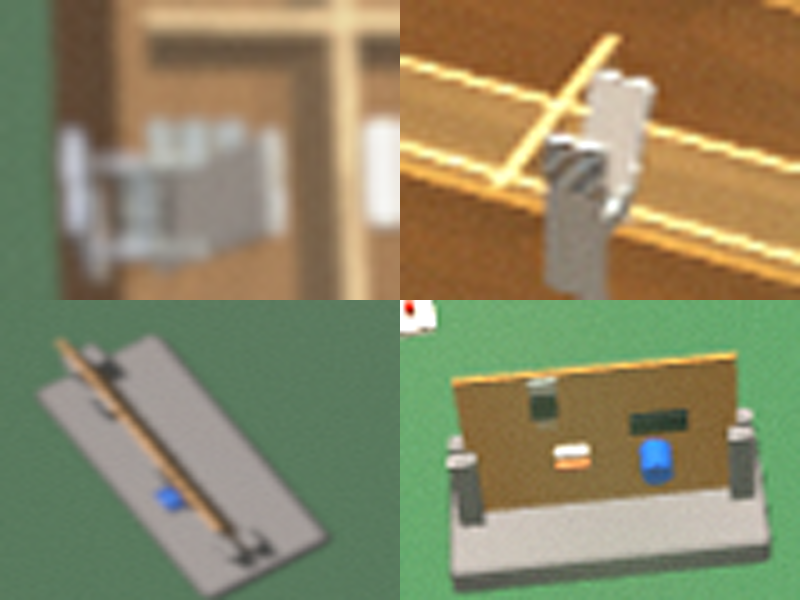

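The top-left and top-right crops confirm the silver clip astride the front wall: its tail tops are at about (364,232) and (388,232) in the top view. In the lower crops the transistor is at side (229,284), and the card's top edge runs from side (209.4,279.8) to (272,274).

```bash
python3 - <<'E'
from h import *
import pickle
t=pickle.load(open("top0.pkl","rb"));s=pickle.load(open("side0.pkl","rb"))
print("tails",onz(t,[[363.8,231.6],[388,231.8]],.129).round(4))
# side tail tops: far tail top centre crop(620,80), near (577,145)
print("tails side",onz(s,[[306+220*.14,141+80*.14],[306+177*.14,141+145*.14]],.129).round(4))
print("rim",onz(t,[[364,146],[363,285]],.085).round(4))
print("card top",onz(t,[[147,198.9],[181.4,247.8]],.095).round(4))
print("card side",onz(s,[[209.4,279.8],[271.9,274.1]],.095).round(4))
print("transistor side",onz(s,[[229.5,262+81*.22]],.093).round(4))
E
```

```text
tails [[ 0.4958 -0.1374  0.129 ]
 [ 0.493  -0.1776  0.129 ]]
tails side [[ 0.4896 -0.1709  0.129 ]
 [ 0.4907 -0.1315  0.129 ]]
rim [[ 0.659  -0.1605  0.085 ]
 [ 0.4105 -0.1352  0.085 ]]
card top [[0.5815 0.2297 0.095 ]
 [0.4918 0.1718 0.095 ]]
card side [[0.5792 0.2303 0.095 ]
 [0.4898 0.1777 0.095 ]]
transistor side [[0.5497 0.2156 0.093 ]]
```

Call:
jog_arm(rows=[{"jaw": 1,"dx": 0.07,"dy": -0.05,"dz": -0.02,"yaw": 4},{"jaw": 1,"dx": 0.427,"dy": -0.287,"dz": -0.02,"yaw": 22},{"jaw": 1,"dx": 0.427,"dy": -0.287,"dz": -0.02,"yaw": 22},{"jaw": 1,"dx": 0.427,"dy": -0.287,"dz": -0.02,"yaw": 22},{"jaw": 1,"dx": 0.427,"dy": -0.287,"dz": -0.02,"yaw": 22},{"jaw": 1,"dx": 0.427,"dy": -0.287,"dz": -0.02,"yaw": 22},{"jaw": 1,"dx": 0.427,"dy": -0.287,"dz": -0.02,"yaw": 22},{"jaw": 1,"dx": 0.427,"dy": -0.287,"dz": -0.02,"yaw": 22},{"jaw": 1,"dx": 0.427,"dy": -0.287,"dz": -0.02,"yaw": 22},{"jaw": 1,"dx": 0.427,"dy": -0.287,"dz": -0.02,"yaw": 22},{"jaw": 1,"dx": 0.427,"dy": -0.287,"dz": -0.02,"yaw": 22},{"jaw": 1,"dx": 0.427,"dy": -0.287,"dz": -0.02,"yaw": 22},{"jaw": 1,"dx": 0.427,"dy": -0.287,"dz": -0.02,"yaw": 22},{"jaw": 1,"dx": 0.427,"dy": -0.287,"dz": -0.02,"yaw": 22}])

```text
clock: 1.5
ee_pos: [0.4902, -0.1563, 0.2649]
orientation: [0.999, -0.049, -0.001, 0.0]
contact_force: [0.2, 0.3, -0.4]
grip_width: 0.0854
gripper_force: 0.0
```

```bash
python3 - <<'E'
from h import *
import pickle
c=cam("wrist"); pickle.dump(c,open("w1.pkl","wb")); save("w1",c["img"])
s=ctrl.observe(); print(s["clock"],s["ee_pos"],s["orientation"],s["contact_force"]); print(c["T"].round(3).tolist())
E
```

```text
1.55 [ 0.49020098 -0.15651598  0.26503259] [ 9.98772148e-01 -4.95385166e-02 -3.59861013e-04  5.02144519e-05] [-0.13402612  0.23912645  0.15429686]
[[-0.099, 0.945, 0.312, 0.57], [-0.995, -0.094, -0.031, -0.164], [0.0, -0.313, 0.95, 0.393], [0.0, 0.0, 0.0, 1.0]]
```

View pics/w1.png

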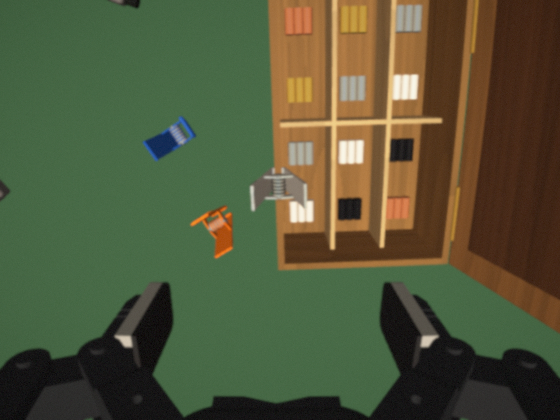

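The wrist view shows the silver clip at (279,188), with its tails as lines at x≈252 and x≈306. The wall's outer edge runs from (271,0) to (280,268). I'll enlarge it.

```bash
python3 - <<'E'
from h import *
import pickle
c=pickle.load(open("w1.pkl","rb"))
save("w1c",cv2.resize(c["img"][158:218,239:319],(800,600),interpolation=cv2.INTER_CUBIC))
a=onz(c,[[271,5],[280,266]],.085);print(a.round(4),np.degrees(np.arctan2(*(a[0]-a[1])[[1,0]])))
E
```

```text
[[ 0.6355 -0.1672  0.085 ]
 [ 0.4171 -0.1531  0.085 ]] -3.699675323825925
```

View pics/w1c.png

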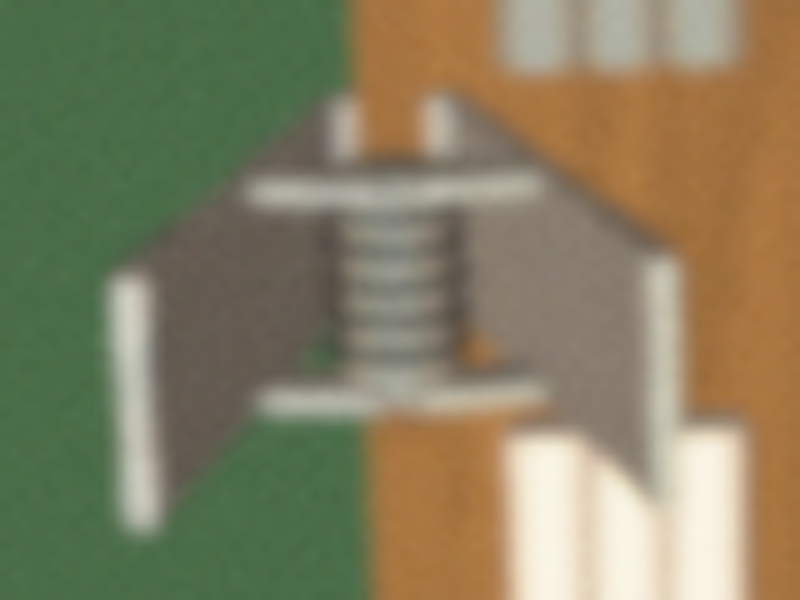

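The crop shows the clip: its left tail top runs from (129,275) to (143,528), the right one from (663,255) to (663,505), and the barrel centre is at (393,295).

```bash
python3 - <<'E'
from h import *
import pickle
c=pickle.load(open("w1.pkl","rb"))
q=np.array([[129,275],[143,528],[663,255],[663,505]])/10+[239,158]-.45
p=onz(c,q,.129);print(p.round(4)); m=p.mean(0)
w=p[:2].mean(0)-p[2:].mean(0);print("centre",m,"width",np.linalg.norm(w),"xdir",np.degrees(np.arctan2(-w[0],w[1])))
for i in(0,2):
  v=p[i]-p[i+1];print("len",np.linalg.norm(v),np.degrees(np.arctan2(v[1],v[0])))
print("barrel",onz(c,[[239+39.1-.45,158+29.3-.45]],.094))
from scipy.spatial.transform import Rotation as R
s=ctrl.observe();Rm=R.from_quat(s["orientation"]).as_matrix();print(Rm.round(3).tolist(),np.degrees(np.arctan2(Rm[1,0],Rm[0,0])))
print("tool delta",Rm.T@(np.r_[m[:2],.117]-s["ee_pos"]))
E
```

```text
[[ 0.5072 -0.14    0.129 ]
 [ 0.4875 -0.1387  0.129 ]
 [ 0.5048 -0.1796  0.129 ]
 [ 0.4854 -0.1781  0.129 ]]
centre [ 0.49620657 -0.15909216  0.129     ] width 0.0395583105460659 xdir -3.2475074799666124
len 0.019734265338732498 -3.7709204113208807
len 0.01942573604131374 -4.284700254364948
barrel [[ 0.49512807 -0.15852033  0.094     ]]
[[0.995, -0.099, -0.001], [-0.099, -0.995, -0.0], [-0.001, 0.0, -1.0]] -5.679023404871005
tool delta [0.00633672 0.00194912 0.14802837]
```

Call:
jog_arm(rows=[{"jaw": 1,"dx": 0.006,"dy": 0.002,"dz": 0.04,"yaw": -2},{"jaw": 1,"dx": 0.006,"dy": 0.002,"dz": 0.08,"yaw": -2},{"jaw": 1,"dx": 0.006,"dy": 0.002,"dz": 0.12,"yaw": -2},{"jaw": 1,"dx": 0.006,"dy": 0.002,"dz": 0.14,"yaw": -2},{"jaw": 1,"dx": 0.006,"dy": 0.002,"dz": 0.152,"yaw": -2},{"jaw": 1,"dx": 0.006,"dy": 0.002,"dz": 0.152,"yaw": -2},{"jaw": 1,"dx": 0.006,"dy": 0.002,"dz": 0.152,"yaw": -2}])

```text
clock: 2.25
ee_pos: [0.4975, -0.159, 0.1144]
orientation: [0.999, -0.032, 0.001, 0.0]
contact_force: [0.8, -0.0, -0.0]
grip_width: 0.0854
gripper_force: 0.0
```

Call:
jog_arm(rows=[{"jaw": -1},{"jaw": -1},{"jaw": -1},{"jaw": -1},{"jaw": -1},{"jaw": -1},{"jaw": -1},{"jaw": -1},{"jaw": -1},{"jaw": -1},{"jaw": -1},{"jaw": -1}], squeeze=25)

```text
validation failed for argument at $.ro...
```

```bash
python3 - <<'E'
from h import *
import pickle
c=cam("wrist"); pickle.dump(c,open("w2.pkl","wb")); save("w2",c["img"])
d=cam("side"); pickle.dump(d,open("s2.pkl","wb"))
s=ctrl.observe(); print({k:np.round(v,4) for k,v in s.items()})
a=cv2.resize(c["img"],(400,300)); b=cv2.resize(d["img"][130:205,280:380],(400,300),interpolation=cv2.INTER_CUBIC)
save("m2",np.hstack([a,b]))
E
```

```text
{'clock': np.float64(2.35), 'joint_pos': array([-0.4746,  0.243 ,  1.7904, -0.    ,  1.1045,  1.1589]), 'dq': array([ 0.0055, -0.0037, -0.0012,  0.0013, -0.0021, -0.0002]), 'joint_torque': array([-8.16000e-02, -3.50503e+01, -2.44812e+01, -5.00000e-03,
        1.24000e-02, -4.00000e-04]), 'ee_pos': array([ 0.4981, -0.159 ,  0.1152]), 'orientation': array([ 9.995e-01, -3.130e-02,  1.700e-03,  8.000e-04]), 'contact_force': array([-0.5706, -1.032 ,  0.7375]), 'ft_torque': array([-0.003 ,  0.0012,  0.0323]), 'gripper_force': np.float64(0.0), 'grip_width': np.float64(0.0857)}
```

View pics/m2.png

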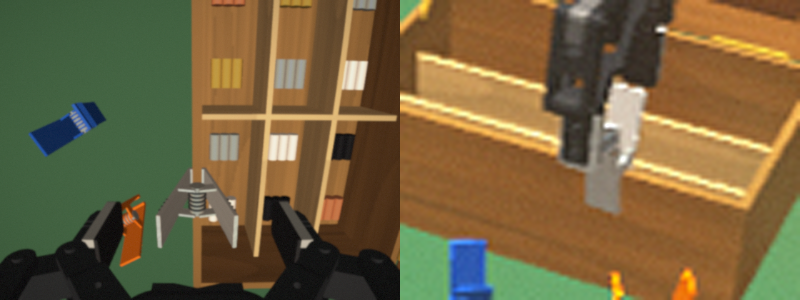

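The wrist view shows the clip sitting centrally between the open fingers. The close call was refused for its form, so I'll resend it with all fields filled in.

Call:
jog_arm(rows=[{"jaw": -1,"dx": 0,"dy": 0,"dz": 0,"yaw": 0},{"jaw": -1,"dx": 0,"dy": 0,"dz": 0,"yaw": 0},{"jaw": -1,"dx": 0,"dy": 0,"dz": 0,"yaw": 0},{"jaw": -1,"dx": 0,"dy": 0,"dz": 0,"yaw": 0},{"jaw": -1,"dx": 0,"dy": 0,"dz": 0,"yaw": 0},{"jaw": -1,"dx": 0,"dy": 0,"dz": 0,"yaw": 0},{"jaw": -1,"dx": 0,"dy": 0,"dz": 0,"yaw": 0},{"jaw": -1,"dx": 0,"dy": 0,"dz": 0,"yaw": 0},{"jaw": -1,"dx": 0,"dy": 0,"dz": 0,"yaw": 0},{"jaw": -1,"dx": 0,"dy": 0,"dz": 0,"yaw": 0}], squeeze=25)

```text
clock: 3.35
ee_pos: [0.4988, -0.159, 0.1157]
orientation: [1.0, -0.031, 0.002, 0.001]
contact_force: [-1.2, -0.9, 7.0]
grip_width: 0.0255
gripper_force: 27.6
```

Call:
jog_arm(rows=[{"jaw": -1,"dx": 0,"dy": 0,"dz": -0.01,"yaw": 0},{"jaw": -1,"dx": 0,"dy": 0,"dz": -0.03,"yaw": 0},{"jaw": -1,"dx": 0,"dy": 0,"dz": -0.06,"yaw": 0},{"jaw": -1,"dx": 0,"dy": 0,"dz": -0.09,"yaw": 0},{"jaw": -1,"dx": 0,"dy": 0,"dz": -0.115,"yaw": 0},{"jaw": -1,"dx": -0.003,"dy": -0.03,"dz": -0.12,"yaw": -3},{"jaw": -1,"dx": -0.008,"dy": -0.07,"dz": -0.12,"yaw": -7},{"jaw": -1,"dx": -0.013,"dy": -0.11,"dz": -0.12,"yaw": -11},{"jaw": -1,"dx": -0.018,"dy": -0.15,"dz": -0.12,"yaw": -15},{"jaw": -1,"dx": -0.023,"dy": -0.19,"dz": -0.12,"yaw": -19},{"jaw": -1,"dx": -0.028,"dy": -0.23,"dz": -0.12,"yaw": -24},{"jaw": -1,"dx": -0.033,"dy": -0.27,"dz": -0.12,"yaw": -29},{"jaw": -1,"dx": -0.037,"dy": -0.31,"dz": -0.12,"yaw": -33},{"jaw": -1,"dx": -0.039,"dy": -0.331,"dz": -0.12,"yaw": -35},{"jaw": -1,"dx": -0.039,"dy": -0.331,"dz": -0.12,"yaw": -35},{"jaw": -1,"dx": -0.039,"dy": -0.331,"dz": -0.12,"yaw": -35}])

```text
clock: 4.95
ee_pos: [0.4781, 0.1748, 0.2332]
orientation: [0.962, 0.271, -0.0, 0.0]
contact_force: [0.4, -0.5, -0.7]
grip_width: 0.0254
gripper_force: 26.4
```

```bash
python3 - <<'E'
from h import *
import pickle
c=cam("wrist"); pickle.dump(c,open("w3.pkl","wb"))
d=cam("side"); pickle.dump(d,open("s3.pkl","wb"))
s=ctrl.observe(); pickle.dump(s,open("st3.pkl","wb"));print({k:np.round(v,4) for k,v in s.items()})
save("m3",np.vstack([np.hstack([cv2.resize(c["img"],(400,300)),cv2.resize(d["img"],(400,300))]),np.hstack([cv2.resize(c["img"][300:390,220:340],(400,300)),cv2.resize(d["img"][180:315,170:350],(400,300),interpolation=cv2.INTER_CUBIC)])]))
E
```

```text
{'clock': np.float64(5.05), 'joint_pos': array([ 1.7880e-01,  7.6800e-02,  1.7145e+00, -5.0000e-04,  1.3507e+00,
        1.2023e+00]), 'dq': array([-0.0115,  0.    , -0.0011,  0.0032, -0.0026, -0.0003]), 'joint_torque': array([ 4.63900e-01, -3.23120e+01, -2.89189e+01,  2.67000e-02,
        7.30000e-03, -5.00000e-04]), 'ee_pos': array([0.4784, 0.1739, 0.2332]), 'orientation': array([ 9.628e-01,  2.703e-01, -3.000e-04,  2.000e-04]), 'contact_force': array([ 0.029, -0.194,  0.518]), 'ft_torque': array([-0.0384,  0.0172, -0.0184]), 'gripper_force': np.float64(26.4176), 'grip_width': np.float64(0.0256)}
```

View pics/m3.png

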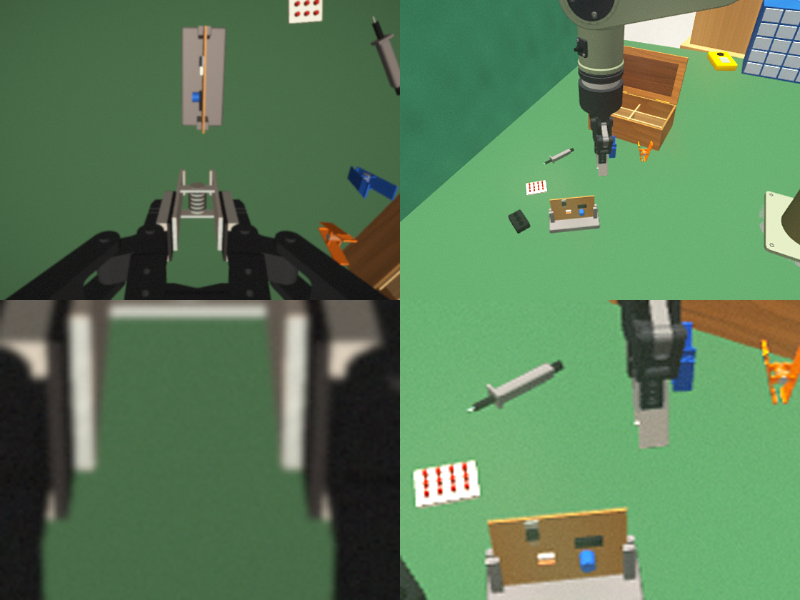

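The wrist view shows the clip held squeezed open (barrel near wrist (276,285)) and the card ahead (edge from about (289,37) to (285,185)). The side view shows the clip upright in the gripper. I'll enlarge both for sub-pixel readings.

```bash
python3 - <<'E'
from h import *
import pickle
c=pickle.load(open("w3.pkl","rb"))
f=lambda x,y,w,h,W,H:cv2.resize(c["img"][y:y+h,x:x+w],(W,H),interpolation=cv2.INTER_CUBIC)
save("m3c",np.hstack([f(248,32,80,160,300,600),f(230,230,100,120,500,600)]))
h=cv2.cvtColor(c["img"],cv2.COLOR_RGB2HSV)
# card edge: orange pixels
m=((h[...,0]>8)&(h[...,0]<24)&(h[...,1]>110)&(h[...,2]>110)); m[:30]=0;m[195:]=0;m[:,:270]=0;m[:,320:]=0
ys,xs=np.nonzero(m);print(ys.min(),ys.max())
for y in range(ys.min(),ys.max()+1,12): print(y,xs[ys==y].min() if (ys==y).any() else None,xs[ys==y].max() if (ys==y).any() else None)
E
```

```text
36 186
36 287 288
48 285 288
60 285 288
72 285 288
84 286 288
96 285 287
108 284 287
120 284 287
132 284 286
144 283 286
156 283 286
168 283 287
180 283 286
```

View pics/m3c.png

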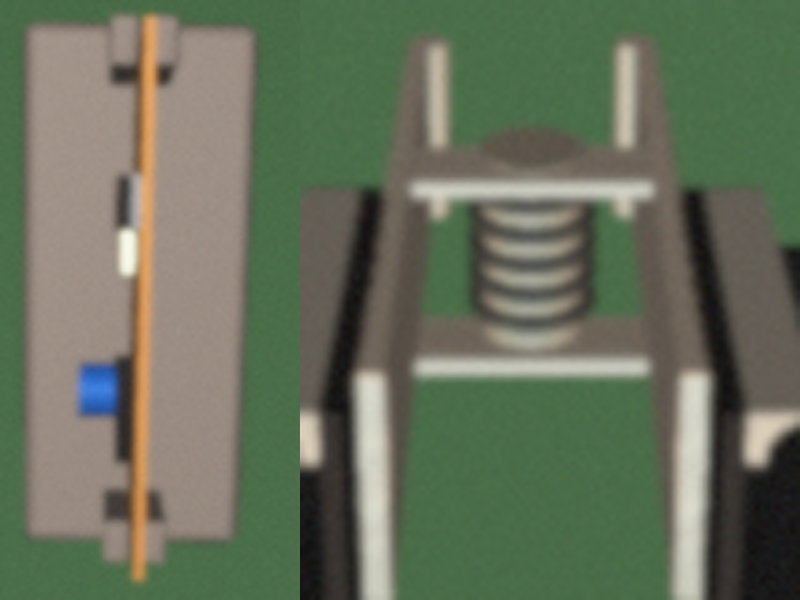

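The card edge runs from (288,36) to (285.1,186.7), and the transistor's centre row is about 85 on its left side. The clip's lips are the strips centred on x=276.5 with rows from 238 to 273. The tail tops start at (244,304.4) and (309,304.4), with 71 px over their outsides.

```bash
python3 - <<'E'
from h import *
import pickle
from scipy.spatial.transform import Rotation as R
c=pickle.load(open("w3.pkl","rb"));s=pickle.load(open("st3.pkl","rb"))
Rm=R.from_quat(s["orientation"]).as_matrix();p0=np.array(s["ee_pos"])
b=.45
e=onz(c,np.array([[288,36],[285.07,186.7]])-b,.095);u=e[0]-e[1];L=np.linalg.norm(u);u/=L;n=np.array([-u[1],u[0],0])
print("card len",L,"ang",np.degrees(np.arctan2(u[1],u[0])),"tool ang",np.degrees(np.arctan2(Rm[1,0],Rm[0,0])))
spot=e.mean(0)+.02*u+n*.00225
tr=onz(c,np.array([[248+130/3.75,85.1]])-b,.093)[0]
print("spot",spot,"along via transistor",(tr-e.mean(0))@u,"across",(tr-e.mean(0))@n)
tool=lambda P:(P-p0)@Rm
# heights from known widths
def zwidth(l,r,w):
    zs=np.linspace(.13,.27,281);ws=[np.linalg.norm(np.diff(onz(c,[l,r],z),axis=0)) for z in zs];return np.interp(-w,-np.array(ws),zs)
X=lambda x:(x-300)/5+230-b
Y=lambda y:y/5+230-b
zl=zwidth([X(450),Y(90)],[X(614),Y(90)],.018);zt=zwidth([X(355),Y(374)],[X(710),Y(374)],.0265)
print("z lips",zl,"tails",zt)
for zb in (.209,.211,.213):
    print(zb,"lips tool",tool(onz(c,[[X(438.5),Y(40)],[X(626),Y(40)],[X(626),Y(215)]],zb-.028)).round(4).tolist(),
     "tails",tool(onz(c,[[X(370),Y(372)],[X(695),Y(372)]],zb+.04)).round(4).tolist(), "barrel",tool(onz(c,[[X(531),Y(260)]],zb+.004)).round(4).tolist())
print("spot in tool",tool(spot))
# independent side view card spot
d=pickle.load(open("side0.pkl","rb"));print("side proj of spot",proj(d,np.array([e[0],e[1],spot])).round(1).tolist())
E
```

```text
card len 0.10418960964140404 ang 30.74675312396411 tool ang 31.36277707078368
spot [0.55396437 0.21507623 0.095     ] along via transistor 0.020420430650580062 across 0.003016509145400806
z lips 0.17704144421372864 tails 0.24325013131414003
0.209 lips tool [[0.0072, -0.0108, 0.0522], [0.0072, 0.0091, 0.0522], [-0.0135, 0.0095, 0.0522]] tails [[0.0092, -0.0124, -0.0158], [0.0093, 0.0107, -0.0158]] barrel [[-0.0015, -0.001, 0.0202]]
0.211 lips tool [[0.008, -0.0107, 0.0502], [0.008, 0.009, 0.0502], [-0.0125, 0.0094, 0.0502]] tails [[0.0105, -0.0122, -0.0178], [0.0105, 0.0105, -0.0178]] barrel [[-0.0004, -0.001, 0.0182]]
0.213 lips tool [[0.0088, -0.0106, 0.0482], [0.0089, 0.0089, 0.0482], [-0.0114, 0.0093, 0.0482]] tails [[0.0118, -0.012, -0.0198], [0.0118, 0.0103, -0.0198]] barrel [[0.0007, -0.001, 0.0162]]
spot in tool [0.08605163 0.00412201 0.13817816]
side proj of spot [[207.8, 278.8], [270.4, 272.9], [227.3, 278.0]]
```

Call:
jog_arm(rows=[{"jaw": -1,"dx": 0.03,"dy": 0.002,"dz": 0,"yaw": 0.6},{"jaw": -1,"dx": 0.06,"dy": 0.004,"dz": 0.01,"yaw": 0.6},{"jaw": -1,"dx": 0.08,"dy": 0.005,"dz": 0.02,"yaw": 0.6},{"jaw": -1,"dx": 0.089,"dy": 0.005,"dz": 0.035,"yaw": 0.6},{"jaw": -1,"dx": 0.089,"dy": 0.005,"dz": 0.05,"yaw": 0.6},{"jaw": -1,"dx": 0.089,"dy": 0.005,"dz": 0.05,"yaw": 0.6},{"jaw": -1,"dx": 0.089,"dy": 0.005,"dz": 0.05,"yaw": 0.6}])

```text
clock: 5.75
ee_pos: [0.5562, 0.2159, 0.1827]
orientation: [0.964, 0.265, -0.001, 0.0]
contact_force: [-0.2, 0.4, -0.4]
grip_width: 0.0255
gripper_force: 26.4
```

```bash
python3 - <<'E'
from h import *
import pickle
c=cam("wrist"); d=cam("side"); s=ctrl.observe(); pickle.dump((c,d,s),open("v4.pkl","wb"));print({k:np.round(s[k],4) for k in("clock","ee_pos","orientation","grip_width","contact_force")})
f=lambda c,x,y,w,h,W,H:cv2.resize(c["img"][y:y+h,x:x+w],(W,H),interpolation=cv2.INTER_CUBIC)
save("m4",np.hstack([f(c,220,200,120,180,400,600),f(d,198,215,80,120,400,600)]))
E
```

```text
{'clock': np.float64(5.85), 'ee_pos': array([0.5572, 0.2165, 0.1842]), 'orientation': array([9.641e-01, 2.655e-01, 6.000e-04, 0.000e+00]), 'grip_width': np.float64(0.0256), 'contact_force': array([ 0.3954, -0.4269, -1.0904])}
```

View pics/m4.png

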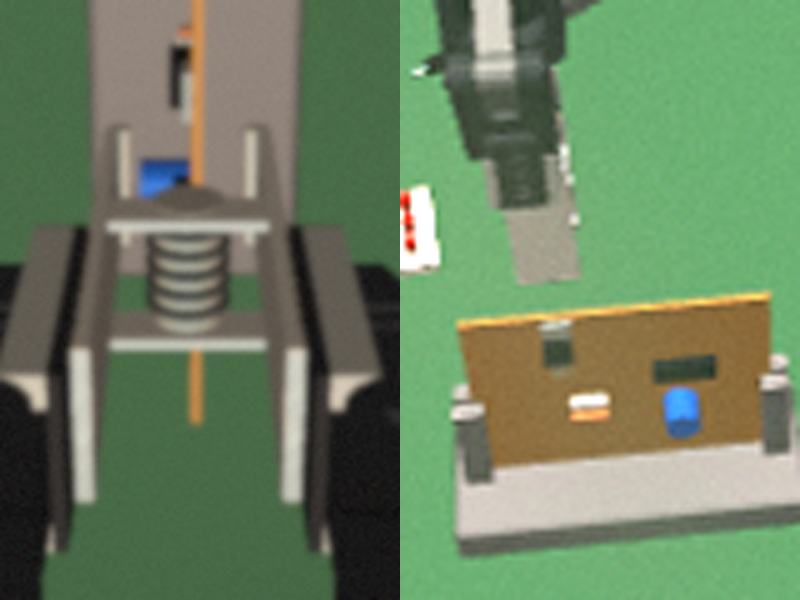

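In this view the wrist picture shows the card edge at crop x=196, with the lip strips at 125 and 251 on either side of it. The side picture shows the clip's lower edge from (514,283) to (580,278), just above the transistor at (557,322).

```bash
python3 - <<'E'
from h import *
import pickle
c,d,s=pickle.load(open("v4.pkl","rb")); b=.4
th=np.radians(30.75);u=np.array([np.cos(th),np.sin(th),0]);n=np.array([-u[1],u[0],0])
k=120/400;W=lambda x,y:[220+x*k-b,200+y*k-b]
S=lambda x,y:[198+(x-400)/5-b,215+y/5-b]
# card line seen now in wrist: top edge at two rows
e=onz(c,[W(197,20),W(196,400),W(196,425)],.095); print("card across",(e@n).round(4),"near end along",(e[2]@u).round(4))
near=e[2]; spot=near+u*.072; spotA=spot@u; spotN=np.mean(e@n)+.00225
for z in(.127,.130,.133):
    l=onz(c,[W(125,130),W(251,130)],z); print("lip z",z,"across-spot",((l@n)-spotN).round(4),"far end along-spot",((l@u)-spotA).round(4))
t=onz(c,[W(84,350),W(294,350)],.197);print("tails across",((t@n)-spotN).round(4),"far along",((t@u)-spotA).round(4),"sep",np.linalg.norm(t[0]-t[1]))
# side: rays on plane across= const, calibrated by card edge
def onplane(px,off):
    o,r=ray(d,px);t=(off-o@n)/(r@n);return o+r*t[:,None]
ce=onplane([S(458,324),S(770,295),S(557,322)],np.mean(e@n)+.001); print("side card: along",(ce@u-spotA).round(4),"z",ce[:,2].round(4))
for off in(.0105,.0115):
    q=onplane([S(514,283),S(580,278)],spotN+off);print("side lip bottom along",(q@u-spotA).round(4),"z",q[:,2].round(4))
print("tcp",np.array(s["ee_pos"])@u-spotA,np.array(s["ee_pos"])@n-spotN,s["ee_pos"][2])
E
```

```text
card across [-0.1006 -0.1006 -0.1006] near end along 0.5135
lip z 0.127 across-spot [ 0.0096 -0.0109] far end along-spot [0.0078 0.0078]
lip z 0.13 across-spot [ 0.0095 -0.0107] far end along-spot [0.009 0.009]
lip z 0.133 across-spot [ 0.0093 -0.0105] far end along-spot [0.0103 0.0103]
tails across [ 0.0106 -0.0121] far along [0.0108 0.0108] sep 0.022666103700433933
side card: along [ 0.0304 -0.0734 -0.0019] z [0.0944 0.0941 0.0907]
side lip bottom along [ 0.0092 -0.0116] z [0.1258 0.1252]
side lip bottom along [ 0.0091 -0.0117] z [0.1269 0.1264]
tcp 0.004019658377151236 -0.0005246106011303348 0.18422216990501938
```

Call:
jog_arm(rows=[{"jaw": -1,"dx": 0,"dy": -0.001,"dz": 0.005,"yaw": 0},{"jaw": -1,"dx": 0,"dy": -0.001,"dz": 0.014,"yaw": 0},{"jaw": -1,"dx": 0,"dy": -0.001,"dz": 0.023,"yaw": 0},{"jaw": -1,"dx": 0,"dy": -0.001,"dz": 0.032,"yaw": 0},{"jaw": -1,"dx": 0,"dy": -0.001,"dz": 0.039,"yaw": 0},{"jaw": -1,"dx": 0,"dy": -0.001,"dz": 0.044,"yaw": 0},{"jaw": -1,"dx": 0,"dy": -0.001,"dz": 0.046,"yaw": 0},{"jaw": -1,"dx": 0,"dy": -0.001,"dz": 0.046,"yaw": 0},{"jaw": -1,"dx": 0,"dy": -0.001,"dz": 0.046,"yaw": 0},{"jaw": -1,"dx": 0,"dy": -0.001,"dz": 0.046,"yaw": 0}])

```text
clock: 6.85
ee_pos: [0.5569, 0.2179, 0.1378]
orientation: [0.964, 0.266, 0.001, 0.0]
contact_force: [-0.3, -0.2, -0.6]
grip_width: 0.0255
gripper_force: 26.4
```

```bash
python3 - <<'E'
from h import *
import pickle
c=cam("wrist"); d=cam("side"); s=ctrl.observe(); pickle.dump((c,d,s),open("v5.pkl","wb"));print({k:np.round(s[k],4) for k in("clock","ee_pos","orientation","grip_width","gripper_force","contact_force","ft_torque")})
f=lambda c,x,y,w,h,W,H:cv2.resize(c["img"][y:y+h,x:x+w],(W,H),interpolation=cv2.INTER_CUBIC)
save("m5",np.hstack([f(c,220,200,120,180,400,600),f(d,198,215,80,120,400,600)]))
E
```

```text
{'clock': np.float64(6.95), 'ee_pos': array([0.5568, 0.2178, 0.1378]), 'orientation': array([9.640e-01, 2.658e-01, 4.000e-04, 0.000e+00]), 'grip_width': np.float64(0.0257), 'gripper_force': np.float64(26.4179), 'contact_force': array([ 0.1132, -0.3589, -1.0358]), 'ft_torque': array([ 0.0167, -0.0072,  0.0304])}
```

View pics/m5.png

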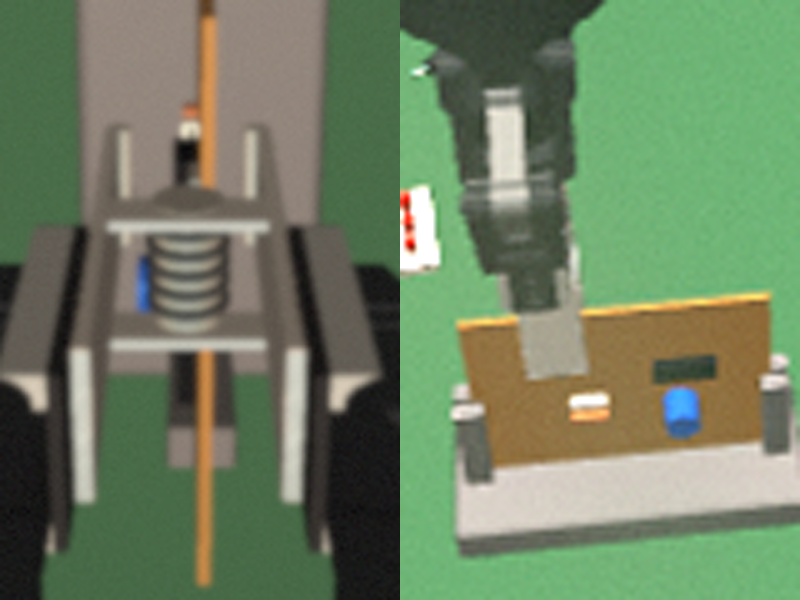

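The clip is now astride the card: the wrist view has the card at crop x=207 and the transistor to its left, between lips 125 and 251. The side view shows the lip bottom edge from (523,378) to (588,372).

```bash
python3 - <<'E'
from h import *
import pickle
c,d,s=pickle.load(open("v5.pkl","rb")); b=.4
th=np.radians(30.75);u=np.array([np.cos(th),np.sin(th),0]);n=np.array([-u[1],u[0],0])
k=.3;W=lambda x,y:[220+x*k-b,200+y*k-b]
S=lambda x,y:[198+(x-400)/5-b,215+y/5-b]
e=onz(c,[W(208,40),W(207,170),W(205,400),W(204,583)],.095); print("card across",(e@n).round(4))
spotA=e[3]@u+.072; spotN=np.mean(e@n)+.00225
for z in(.082,.085):
    l=onz(c,[W(125,130),W(251,130)],z); print("lip across-spot",((l@n)-spotN).round(4),"far along-spot",((l@u)-spotA).round(4))
t=onz(c,[W(84,350),W(294,350)],.151);print("tails across",((t@n)-spotN).round(4),"far along",((t@u)-spotA).round(4))
def onplane(px,off):
    o,r=ray(d,px);t=(off-o@n)/(r@n);return o+r*t[:,None]
ce=onplane([S(458,324),S(770,295)],np.mean(e@n)+.001); print("side card: along",(ce@u-spotA).round(4),"z",ce[:,2].round(4))
q=onplane([S(523,378),S(588,372)],spotN+.0115);print("side lip along",(q@u-spotA).round(4),"z",q[:,2].round(4))
E
```

```text
card across [-0.1006 -0.1005 -0.1005 -0.1005]
lip across-spot [ 0.0109 -0.0096] far along-spot [0.0085 0.0086]
lip across-spot [ 0.0107 -0.0095] far along-spot [0.0098 0.0098]
tails across [ 0.012  -0.0109] far along [0.0106 0.0106]
side card: along [ 0.0294 -0.0744] z [0.0945 0.0942]
side lip along [ 0.0097 -0.0119] z [0.0792 0.079 ]
```

```bash
python3 -c "
from rig import ctrl
print(ctrl.job_done())"
```

```text
the job is handed in; nothing more can be done
None
```

The job is handed in: the silver clip is held squeezed open astride the card and transistor. By my measurements it is within about 1.5 mm of centre, with the jaw lips about level with the transistor's middle and no contact force on the card.

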